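# Set the tail cradle under a pump on the test bench

## Task

The pump's flange is about to be unbolted: hold the red release bar up, slide the blue carriage until its whole V cradle is under the pump's bright round tail boss, and let the bar go so that it locks in a notch there. Then raise the cradle by its lifting arm as far as it goes under the boss and let it down onto its ratchet pawl, so that it stays close below the boss. Leave the pump and the things on the bench in peace.

Things in the scene. Friction and masses are not known exactly. Their poses are not given: they have to be found in the camera images.
- bed: bench bed: a grey slideway 180 mm wide, 850 mm long, top 50 mm above the table, with a notched steel strip in its centre slot. Origin on the table. Its axes are shared by all points here: z up, x across the bed, away from the robot, y along the bed, so that -y leads to the pump and black drive head (the way the carriage must go)
- saddle (a point): point on the bed top straight below the cradle, moving with the blue carriage. The carriage is 208 mm across the bed, reaches 120 mm behind (+y) and 55 mm ahead (-y) of this point, deck 22 mm above the bed top. Two cheek plates, 44 mm apart over all in x, 42 mm behind to 16 mm ahead, stand round the cradle's post to 65 mm above the bed top
- carriage (a joint): distance slid along the bed towards the drive (m); starts at 0, travel -0.03 to 0.22. Drags 4 to 6 N, stays where left. Notches at 0, 0.02, 0.04 ... with 2 mm of play. Let go within about 4 mm of a notch the lock drops in by itself; farther off its tooth may sit on a rack tooth's round top (bar 8 to 12 mm up) until the carriage is moved on a little
- bar (a joint): height of the release bar above its locked position (m), 0 to 0.022. Below 0.004: locked in a notch. Above 0.013: the carriage is free to slide. It rises straight up against springs and its weight, about 10 N at first and 13 N at the top, and drops when let go
- bar_mid (a point): middle of the red release bar: round, 14 mm thick, 112 mm long across the bed (x), on two upright rods 9 mm thick at x +-40 mm. 135 mm behind the cradle (+y), 86 mm above the bed top when locked. Open space below it between the rods (71 mm) down to a yoke 51 mm under it; nothing stands behind it. It can be hooked from below from the +y side, or pinched from above
- post (a joint): height of the cradle's post above its lowest (m). A brass gravity pawl holds it on teeth at 0.014, 0.028, 0.042, 0.056: raised 2 to 3 mm past a tooth the pawl drops under it and the post, let down, seats there; it cannot come lower. The cradle strikes the boss at 0.046, so 0.042 is the highest seat there. Lifting takes 6 to 11 N. Starts fully down or on the first tooth
- cradle (a point): bottom of the V of the cradle on its post: a shallow 120 degree V, 76 mm wide (x), 30 mm long (y), rubber faced; 79 mm above the bed top when fully down
- lift_grip (a point): grip point on the lifting arm, a level round steel bar 14 mm thick that runs from the cradle towards the robot (-x), ending in a black ball 26 mm thick 150 mm out. The point is on its axis 110 mm out, 12 mm lower than the V's bottom, clear of the bed's edge. Take it from above, fingers closing along the bed's y, and lift straight up
- boss (a point): centre of the pump's tail boss: a bright steel barrel 60 mm in diameter, 60 mm long, level along y, 160 mm above the bed top. Red port caps stick out 16 mm behind it (+y). The cradle is wholly under it when within 15 mm of this point along y
- pump: fixed pump, bracket, coupling and black drive head in one piece on the bed. Origin on the bed top below the boss centre. From 30 mm ahead of it (-y) the pump housing is 84 mm wide (140 at its flange and bracket) and up to 285 mm above the bed top; drive head 215 mm high, 180 mm wide
- spanner: loose open-ended spanner, 160 mm, lying on the table; origin under its middle; leave it
- oil_bottle: loose white bottle, 60 mm in diameter, 150 mm high, standing on the table; origin under its centre; leave it
- parts_tray: loose steel parts tray, 100 x 140 x 28 mm, on the table; origin under its centre; leave it

How it is judged:
On the way, in this order (a step that is already met when the one before it is completed fails the run):
1. the carriage stands locked in a notch with its V cradle wholly under the tail boss (y of cradle in the frame of boss between -0.015 and 0.015 m and value of joint bar below 0.004 m), for 0.2 s.
2. the cradle is then raised to its highest tooth below the boss (value of joint post above 0.04 m), for 0.2 s.
At the end, for the whole second after the job is handed in: The cradle is within 15 mm of the boss's middle along the bed (wholly under it), the release bar is down in a notch (less than 4 mm up), the post rests on its 42 mm tooth (40 to 44.5 mm up) by its pawl alone, and all is at rest (all of step 1 and value of joint post between 0.04 and 0.0445 m and velocity of joint carriage between -0.01 and 0.01 m/s and velocity of joint post between -0.01 and 0.01 m/s); the robot touches nothing.
It fails at once if the pump or drive is struck or pushed by the robot (more than 20 N) (contact force between any of the arm, the fingers and pump above 20 N).
It fails at once if the spanner, the bottle or the parts tray is shoved more than 40 mm (distance of any of spanner, oil_bottle, parts_tray from where it was at the start of the episode above 0.04 m).
It also fails if it takes over 59 s, if anything falls off the work surface, if the arm or the gripper's body presses on something with over 40 N, if the wrist force passes 120 N, or if a joint passes its speed limit or range.

## Robot

A 6-joint arm with a two-finger parallel gripper is mounted at the origin on the work surface. World frame = base frame: x ahead of the robot, y to its left, z up, the work surface at z = 0. Lengths are in m, angles in rad, forces in N, time in s.
With the tool pointing down it reaches from about 0.4 to 0.825 m from the base axis. Payload 7 kg.
Tool frame: the origin (TCP) lies on the centre line of the jaws, within the pads' length; the fingertips stand tip_reach ahead of it and the grasp point (between the pads) is the TCP (tip_reach is the distance from the TCP to the fingertips, in m); z points along the fingers, y is the line along which they close (so a half turn about z gives the same grasp; the last joint's range is limited). The gripper opens to 88 mm and grips with 3 to 60 N. Pads are 19 mm wide; open, the fingers measure 130 mm over their backs; the gripper's body (78 mm by 193 mm) begins 47 mm behind the grasp point.
Start: joints at [1.402, 0.359, 0.012, 0, -1.224, -0.288], TCP at [0.298, 0.606, 0.246] pointing down, gripper open.
Joint ranges: [-3.07, 3.07], [-1.43, 2.12], [-1.02, 1.25], [-3.03, 1.67], [-3.05, -0], [-3.03, 3.03]. Speed limits (rad/s): [2.39, 2.39, 3.01, 3.14, 3.14, 3.14].

## Interface

Orientations are given as [roll, pitch, yaw] about the fixed x, y, z axes, in that order (R = Rz(yaw) Ry(pitch) Rx(roll)).
In Python, from station import get_state, grab_frame, calibration, job_done, find_in, mark_of, tip_reach gives the robot as it stands.
- The arm moves only by the shell command python3 -m handwheel 'ROWS' [OPENING] [FORCE]. ROWS is JSON, a list of rows, each an object with "delta_pos": the shift along the world's x, y, z in units of 30 mm (1.0 is 30 mm), a list of three; "dr": the turn, a rotation vector about the world's x, y, z in degrees, a list of three. In form: [{"delta_pos": [tx, ty, tz], "dr": [rx, ry, rz]}, ...]. A call has 1 to 10 rows; each row shifts and turns the commanded pose from where the row before left it; what a row does not reach is not made up. A row lasts 1/10 s, in which the tool goes at most 50 mm and 8.59 degrees, less where a joint would pass 70% of its speed; a pose out of reach is approached as far as the arm can. A call is refused whole if a number of a shift passes 1 or a number of a turn 8.59, either way. A call with a gripper value outside its range is refused whole. OPENING is the closure, from -1 (fully open) to 1 (shut), set as the call begins (- or left out, the last holds). The fingers move at their own pace and stop on an object; FORCE is the grip in N (left out, the last holds). Time passes only in rows, so rows that do not move let the fingers close. It gives the time, the measured TCP pose, the force, the opening and the grip force at its end, in the units of the state.
- get_state(): the state, without advancing time (a new reading comes with each control period).
- grab_frame(name): name is "scene" or "top" or "wrist"; returns the picture (384x512x3 uint8, red, green, blue); there is no depth.
- calibration(name): a dict with "fx", "fy", "cx", "cy" (pixels), "extrinsics" (4x4, takes a point from world to camera coordinates). Camera axes: x right, y down, z forward; pixel columns grow to the right and rows downward; lengths in m; the calibration is good to about 2 mm. The wrist camera is an equidistant fisheye: a pixel r from the principal point sees the ray r / f radians off the axis. A picture is of the moment at which its call begins: read the wrist's pose just before it. calibration takes no time and is no camera call; for the wrist camera it gives the pose at the moment of the call.
- job_done(): hands the job in; it is judged then, once.
Trained networks look in the newest picture that a camera, given by its name, has taken for a name from the list of things; names that differ only in an ending like _2 or _b are one class to them, and where a whole thing is asked for, a point or a joint stands for the part that bears it (a point fixed in the world has none). Each returns a list of dicts, best first, with "conf" (0 to 1); they miss things now and then, are a little off and sometimes report something else, mostly with a low value. They report only what shows in the picture. A call takes as long as a camera call.
- find_in(camera, query): "location" ([column, row] in pixels, amid what is visible of it).
- mark_of(camera, query): "location" ([column, row] in pixels: a listed point, or the origin of a listed thing).
The state is a dict: "t": time; "q": joint angles; "qd": joint speeds; "joint_efforts": joint torques, N m; "eef_pos": TCP position; "ee_rot": TCP orientation; "force": force on the tool from outside, world axes, zero at the start; "moment": the same for the moment, N m; "width": finger opening in m; "gripper_force": force on a finger pad.
Only numpy, scipy, OpenCV 4.12 (cv2) and the standard library are available. Lean on these libraries where they do the work, as an engineer would, in place of code of your own. Each camera call takes 0.05 s, during which the arm holds its last target. There are 200 camera calls.

## Working session

There is one attempt and no reset: what is moved stays moved. The work goes in short steps, Python scripts to look and compute and a shell command to move; the robot and the scene stay as the last step left them, time stands still between calls to the robot, and variables do not carry over. Pictures are saved under pics/ and viewed, at most 10 in all, crops included, and the job is handed in when it is done.

```bash
mkdir -p pics; cat > h.py <<'E'
import numpy as np,cv2
from station import *
def shot(cam,fn=None):
    im=grab_frame(cam)
    if fn: cv2.imwrite('pics/'+fn,im[:,:,::-1])
    return im
def ray(cam,uv,c=None):
    c=c or calibration(cam);E=np.array(c['extrinsics']);x=(uv[0]-c['cx'])/c['fx'];y=(uv[1]-c['cy'])/c['fy']
    if cam=='wrist':
        r=np.hypot(x,y);s=np.sin(r)/r if r>1e-9 else 1;d=np.array([x*s,y*s,np.cos(r)])
    else: d=np.array([x,y,1])
    R=E[:3,:3];d=R.T@d;return -R.T@E[:3,3],d/np.linalg.norm(d)
def onz(cam,uv,z):
    o,d=ray(cam,uv);return o+d*(z-o[2])/d[2]
def tri(rs):
    A=0;b=0
    for o,d in rs:
        P=np.eye(3)-np.outer(d,d);A=A+P;b=b+P@o
    p=np.linalg.solve(A,b);return p,[float(np.linalg.norm((np.eye(3)-np.outer(d,d))@(p-o))) for o,d in rs]
E
python3 - <<'E'
from h import *
np.set_printoptions(precision=4,suppress=True)
s=get_state();print(s['t'],s['eef_pos'],s['ee_rot'],s['width'],s['force'],tip_reach)
Z=dict(saddle=.05,bar_mid=.136,cradle=.129,lift_grip=.117,boss=.21,pump=.05,bed=0,spanner=0,oil_bottle=0,parts_tray=0)
for c in('scene','top'):
    shot(c,c+'0.png'); k=calibration(c);print(c,k['fx'],k['fy'],-np.array(k['extrinsics'])[:3,:3].T@np.array(k['extrinsics'])[:3,3])
for n,z in Z.items():
    rs=[]
    for c in('scene','top'):
        m=mark_of(c,n)
        for a in m[:2]: print(n,c,round(a['conf'],2),np.round(a['location'],1),onz(c,a['location'],z))
        if m: rs.append(ray(c,m[0]['location']))
    if len(rs)==2: print('   tri',*tri(rs))
E
```

```text
0.0 [0.2976 0.6054 0.2446] [ 3.14   -0.0001 -0.4569] 0.08768822983172973 [ 0.3352 -0.3757 -0.6236] 0.019
scene 388.7990838490655 388.7990838490655 [ 1.0921 -0.2092  0.6039]
top 457.54761257886383 457.54761257886383 [0.2587 0.0057 1.232 ]
saddle scene 0.76 [348.9 236.5] [0.5742 0.1826 0.05  ]
saddle top 0.98 [193.5 162.8] [0.5827 0.1761 0.05  ]
   tri [0.5812 0.176  0.0577] [0.0011333005843796838, 0.001133300584379788]
bar_mid scene 0.74 [416.9 195.9] [0.591  0.3163 0.136 ]
bar_mid top 0.72 [135.7 150.7] [0.5946 0.3086 0.136 ]
   tri [0.5948 0.3095 0.1397] [0.0021790820082750405, 0.0021790820082752006]
cradle scene 0.98 [355.6 204.7] [0.5688 0.1884 0.129 ]
cradle scene 0.52 [152.6 236. ] [ 0.5314 -0.2102  0.129 ]
cradle top 0.66 [189.2 156.9] [0.5767 0.1755 0.129 ]
   tri [0.5765 0.1779 0.1365] [0.003926247048391064, 0.003926247048391021]
lift_grip scene 0.96 [329.5 180.1] [0.4563 0.1914 0.117 ]
boss scene 0.89 [295.4 182.9] [0.5659 0.0524 0.21  ]
boss top 0.55 [235.9 144.6] [0.5799 0.0541 0.21  ]
   tri [0.5763 0.0507 0.2174] [0.0032374260469348517, 0.0032374260469349024]
pump scene 0.54 [336.6 182.9] [0.3861 0.2574 0.05  ]
bed scene 0.58 [279.4 267.5] [0.5655 0.0301 0.    ]
bed scene 0.5 [149.6 235.1] [ 0.3736 -0.2167  0.    ]
bed top 0.69 [248.1 171.2] [0.568  0.0315 0.    ]
   tri [0.5672 0.0305 0.0017] [0.0010685418504516693, 0.0010685418504517176]
spanner top 0.58 [250.2 235. ] [0.3907 0.0298 0.    ]
oil_bottle scene 0.62 [149.6 236.1] [ 0.3771 -0.2171  0.    ]
oil_bottle top 0.72 [345.9 235.4] [ 0.383  -0.2273  0.    ]
   tri [ 0.3829 -0.2215  0.0062] [0.004606248424930463, 0.0046062484249304765]
parts_tray scene 0.76 [334.6 183.6] [0.3236 0.2926 0.    ]
parts_tray scene 0.25 [349.5 237.4] [0.5306 0.2177 0.    ]
parts_tray top 0.84 [152.2 261.2] [0.3273 0.2937 0.    ]
   tri [0.3266 0.292  0.0022] [0.0012110041789362128, 0.0012110041789362665]
```

View pics/scene0.png

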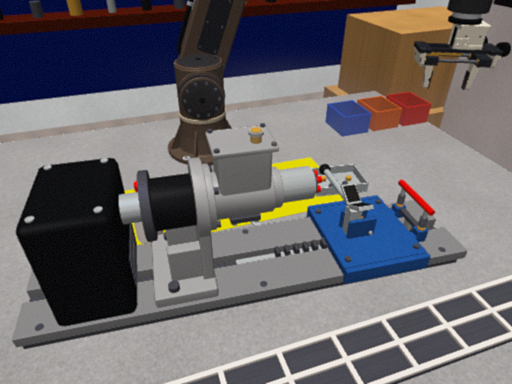

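View pics/top0.png

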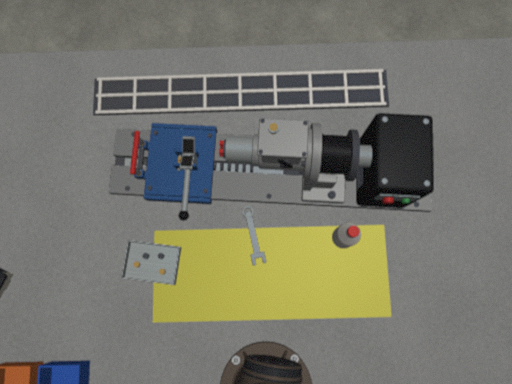

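The scene view shows the red bar at about (415,197), the cradle at (352,195), the boss at (297,183) and the pump to the left of them. In the top view the bar is at (136,153), the arm's ball at (184,215) and the boss at (240,148). The way to the bar from +y is clear. Next I'll refine the bar position and bed yaw by colour.

```bash
python3 - <<'E'
from h import *
np.set_printoptions(precision=4,suppress=True)
im=cv2.imread('pics/top0.png');hsv=cv2.cvtColor(im,cv2.COLOR_BGR2HSV);h,s,v=[hsv[...,i].astype(int) for i in range(3)]
def seg(m,box):
    k=np.zeros_like(m);x0,y0,x1,y1=box;k[y0:y1,x0:x1]=m[y0:y1,x0:x1]
    ys,xs=np.nonzero(k);return np.c_[xs,ys].astype(np.float32)
red=((h<10)|(h>172))&(s>150)&(v>70); blue=(h>100)&(h<125)&(s>120)&(v>40)
for nm,p,z in(('bar',seg(red,(120,120,150,185)),.136),('carriage',seg(blue,(140,115,225,210)),.072)):
    r=cv2.minAreaRect(p);b=cv2.boxPoints(r);W=np.array([onz('top',q,z) for q in b]);print(nm,len(p),r);print(W,W.mean(0))
    for i in range(4):
        e=W[(i+1)%4]-W[i];print(' edge',np.linalg.norm(e),np.degrees(np.arctan2(e[1],e[0])))
im=cv2.imread('pics/scene0.png');hsv=cv2.cvtColor(im,cv2.COLOR_BGR2HSV);h,s,v=[hsv[...,i].astype(int) for i in range(3)]
p=seg(((h<10)|(h>172))&(s>150)&(v>70),(385,170,445,225));print('bar scene',onz('scene',p.mean(0),.136),cv2.minAreaRect(p))
im=cv2.imread('pics/top0.png');
E
```

```text
bar 187 ((134.6994171142578, 152.0723419189453), (4.9048590660095215, 42.39444351196289), 5.90614128112793)
[[0.5378 0.321  0.136 ]
 [0.6471 0.3131 0.136 ]
 [0.6454 0.3007 0.136 ]
 [0.5362 0.3089 0.136 ]] [0.5916 0.311  0.136 ]
 edge 0.10959855496438203 -4.136015666866376
 edge 0.012513563564894808 -97.83506628194648
 edge 0.10953848972201186 175.74298127820552
 edge 0.012278903650484823 82.37612234824631
carriage 4162 ((176.96018981933594, 162.59735107421875), (71.97355651855469, 76.4968490600586), 3.814074993133545)
[[0.4855 0.3156 0.072 ]
 [0.6935 0.3071 0.072 ]
 [0.6742 0.1145 0.072 ]
 [0.4679 0.1293 0.072 ]] [0.5803 0.2166 0.072 ]
 edge 0.20818686728169475 -2.3290782961555676
 edge 0.19357484206520997 -95.7140046618689
 edge 0.20689900238331976 175.89900633725307
 edge 0.18710934093891884 84.59424719947495
bar scene [0.5942 0.3121 0.136 ] ((416.0000305175781, 196.99998474121094), (46.66904067993164, 5.656853675842285), 45.0)
```

```bash
python3 -m handwheel '[{"delta_pos":[1,-0.78,0],"dr":[0,0,7.4]},{"delta_pos":[1,-0.78,0],"dr":[0,0,7.4]},{"delta_pos":[1,-0.78,0],"dr":[0,0,7.3]},{"delta_pos":[1,-0.78,0],"dr":[-7.48,0.53,0]},{"delta_pos":[1,-0.78,0],"dr":[-7.48,0.53,0]},{"delta_pos":[1,-0.78,0],"dr":[-7.48,0.53,0]},{"delta_pos":[1,-0.78,0],"dr":[-7.48,0.53,0]},{"delta_pos":[1,-0.78,0],"dr":[-7.48,0.53,0]},{"delta_pos":[1,-0.78,0],"dr":[-7.48,0.53,0]},{"delta_pos":[1,-0.78,0],"dr":[0,0,0]}]' -0.1 40
python3 -m handwheel '[{"delta_pos":[0,0,-0.5],"dr":[0,0,0]},{"delta_pos":[0,0,0],"dr":[0,0,0]}]'
python3 - <<'E'
from h import *
s=get_state();print(s['q']);shot('scene','scene1.png');shot('wrist','wrist1.png')
for c in('scene','wrist'):
  for a in mark_of(c,'bar_mid')[:2]:print(c,a,onz(c,a['location'],.136))
from scipy.spatial.transform import Rotation as R
print(R.from_euler('xyz',s['ee_rot']).as_matrix().round(3),s['eef_pos'])
E
```

```text
t: 2.1
eef_pos: [0.5976, 0.3719, 0.239]
ee_rot: [2.343, 0.006, -0.069]
force: [0.2, -0.6, -1.4]
width: 0.0482
gripper_force: 0.0
t: 2.3
eef_pos: [0.5979, 0.3704, 0.2279]
ee_rot: [2.354, 0.002, -0.073]
force: [-0.6, 0.5, -0.8]
width: 0.0482
gripper_force: 0.0
[ 0.99744812  0.76390266  0.28999491  0.35556417 -1.80525814  0.45527837]
scene {'location': [410.5, 197.4], 'conf': 0.82} [0.59115967 0.30065079 0.136     ]
wrist {'location': [231.1, 194.5], 'conf': 0.97} [0.58501452 0.31018326 0.136     ]
[[ 0.997 -0.05  -0.053]
 [-0.073 -0.704 -0.707]
 [-0.002  0.709 -0.705]] [0.59791093 0.37040678 0.22785155]
```

View pics/wrist1.png

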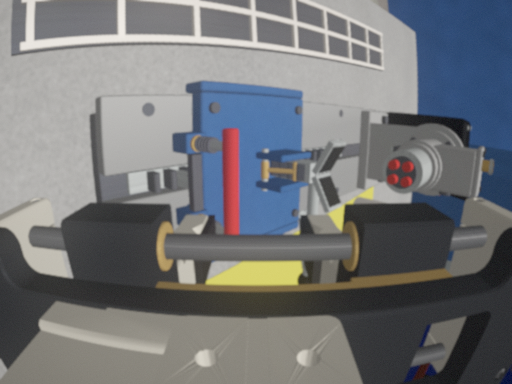

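The wrist view shows the bar at column 231, rows 128–235, square to the jaws and between the fingers. I'm going in along the approach line.

```bash
python3 -m handwheel '[{"delta_pos":[-0.1,0,-0.55],"dr":[0,0,0]},{"delta_pos":[-0.1,0,-0.5],"dr":[0,0,0]},{"delta_pos":[0,-0.5,-0.5],"dr":[0,0,0]},{"delta_pos":[0,-0.5,-0.5],"dr":[0,0,0]},{"delta_pos":[0,-0.5,-0.5],"dr":[0,0,0]},{"delta_pos":[0,-0.5,-0.5],"dr":[0,0,0]},{"delta_pos":[0,0,0],"dr":[0,0,0]},{"delta_pos":[0,0,0],"dr":[0,0,0]}]'
python3 - <<'E'
from h import *
s=get_state();shot('scene');shot('wrist','wrist2.png');im=shot('scene','scene2.png')
cv2.imwrite('pics/c2.png',cv2.resize(im[130:270,330:500,::-1],None,fx=4,fy=4))
for c in('scene','wrist'):
  for a in mark_of(c,'bar_mid')[:1]:print(c,a,onz(c,a['location'],.136))
E
```

```text
t: 3.3
eef_pos: [0.5914, 0.3119, 0.1389]
ee_rot: [2.356, -0.0, -0.071]
force: [-0.0, -0.1, 0.4]
width: 0.0484
gripper_force: 0.0
scene {'location': [412.9, 195.5], 'conf': 0.74} [0.58723624 0.30946053 0.136     ]
wrist {'location': [257.2, 243.8], 'conf': 0.83} [0.58684203 0.30920377 0.136     ]
```

View pics/c2.png

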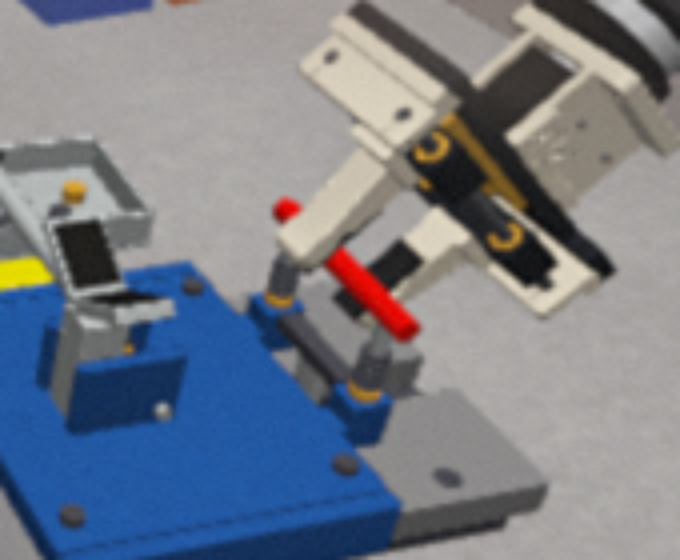

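The crop shows the bar lying between the fingers, midway between its rods. I'm closing the gripper.

```bash
python3 -m handwheel '[{"delta_pos":[0,0,0],"dr":[0,0,0]},{"delta_pos":[0,0,0],"dr":[0,0,0]},{"delta_pos":[0,0,0],"dr":[0,0,0]},{"delta_pos":[0,0,0],"dr":[0,0,0]},{"delta_pos":[0,0,0],"dr":[0,0,0]},{"delta_pos":[0,0,0],"dr":[0,0,0]}]' 1 45
python3 -m handwheel '[{"delta_pos":[0,0,0.2],"dr":[0,0,0]},{"delta_pos":[0,0,0.2],"dr":[0,0,0]},{"delta_pos":[0,0,0.2],"dr":[0,0,0]},{"delta_pos":[0,0,0],"dr":[0,0,0]},{"delta_pos":[0,0,0],"dr":[0,0,0]}]'
```

```text
t: 4.15
eef_pos: [0.5918, 0.3122, 0.1382]
ee_rot: [2.358, -0.0, -0.071]
force: [1.4, 2.5, -5.1]
width: 0.0125
gripper_force: 45.0
t: 4.65
eef_pos: [0.5917, 0.3121, 0.1569]
ee_rot: [2.357, -0.0, -0.071]
force: [3.1, 4.6, -13.5]
width: 0.0125
gripper_force: 45.0
```

```bash
python3 -m handwheel '[{"delta_pos":[-0.028,-0.4,0],"dr":[0,0,0]},{"delta_pos":[-0.028,-0.4,0],"dr":[0,0,0]},{"delta_pos":[-0.028,-0.4,0],"dr":[0,0,0]},{"delta_pos":[-0.028,-0.4,0],"dr":[0,0,0]},{"delta_pos":[-0.028,-0.4,0],"dr":[0,0,0]},{"delta_pos":[0,0,0],"dr":[0,0,0]}]'
python3 - <<'E'
from h import *
for c in('scene','top'):
  shot(c)
for n,z in(('cradle',.129),('boss',.21),('saddle',.05),('bar_mid',.154)):
  for c in('scene','top'):
    for a in mark_of(c,n)[:1]:print(n,c,a,onz(c,a['location'],z).round(4))
E
```

```text
t: 5.25
eef_pos: [0.5865, 0.2495, 0.157]
ee_rot: [2.354, 0.002, -0.073]
force: [-0.1, -4.8, -12.9]
width: 0.0129
gripper_force: 45.0
cradle scene {'location': [324.9, 208.2], 'conf': 0.66} [0.559  0.1248 0.129 ]
cradle top {'location': [215.5, 154.0], 'conf': 0.68} [0.5823 0.1095 0.129 ]
boss scene {'location': [292.3, 184.6], 'conf': 0.91} [0.569  0.0449 0.21  ]
boss top {'location': [234.3, 146.2], 'conf': 0.57} [0.5761 0.0579 0.21  ]
saddle scene {'location': [321.3, 242.6], 'conf': 0.71} [0.5723 0.1189 0.05  ]
saddle top {'location': [216.5, 163.0], 'conf': 0.62} [0.5804 0.1145 0.05  ]
bar_mid scene {'location': [387.3, 190.1], 'conf': 0.76} [0.5746 0.253  0.154 ]
bar_mid top {'location': [157.7, 150.6], 'conf': 0.82} [0.5878 0.2493 0.154 ]
```

```bash
python3 -m handwheel '[{"delta_pos":[-0.02,-0.4,0],"dr":[0,0,0]},{"delta_pos":[-0.02,-0.4,0],"dr":[0,0,0]},{"delta_pos":[-0.02,-0.4,0],"dr":[0,0,0]},{"delta_pos":[-0.02,-0.4,0],"dr":[0,0,0]},{"delta_pos":[-0.02,-0.27,0],"dr":[0,0,0]},{"delta_pos":[0,0,0],"dr":[0,0,0]},{"delta_pos":[0,0,0],"dr":[0,0,0]}]'
python3 - <<'E'
from h import *
im=shot('scene');t=shot('top')
a=cv2.resize(im[140:260,260:420],None,fx=4.0,fy=4.0)[:480,:400];b=cv2.resize(t[110:230,150:250],None,fx=4,fy=4)
cv2.imwrite('pics/c3.png',np.hstack([a,b])[:,:,::-1])
for n,z in(('cradle',.129),('boss',.21),('saddle',.05),('bar_mid',.154)):
  for c in('scene','top'):
    for a in mark_of(c,n)[:1]:print(n,c,a,onz(c,a['location'],z).round(4))
E
```

```text
t: 6.45
eef_pos: [0.5821, 0.1948, 0.1564]
ee_rot: [2.354, 0.004, -0.073]
force: [-10.5, -2.4, -11.8]
width: 0.0128
gripper_force: 45.0
cradle scene {'location': [298.7, 211.4], 'conf': 0.75} [0.5515 0.0713 0.129 ]
cradle top {'location': [237.9, 157.4], 'conf': 0.57} [0.5719 0.0535 0.129 ]
boss scene {'location': [291.9, 183.9], 'conf': 0.58} [0.5668 0.0451 0.21  ]
boss top {'location': [235.5, 147.8], 'conf': 0.91} [0.5722 0.0552 0.21  ]
saddle scene {'location': [295.6, 248.1], 'conf': 0.7} [0.57   0.0618 0.05  ]
saddle top {'location': [236.3, 166.5], 'conf': 0.59} [0.5693 0.0617 0.05  ]
bar_mid scene {'location': [364.2, 197.9], 'conf': 0.97} [0.5826 0.1949 0.154 ]
bar_mid top {'location': [180.3, 151.9], 'conf': 0.72} [0.5828 0.1936 0.154 ]
```

View pics/c3.png

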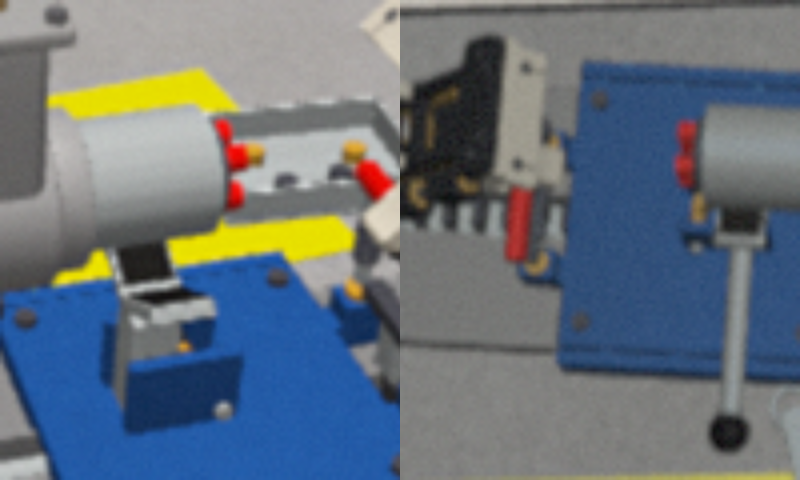

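```bash
python3 - <<'E'
from h import *
ey=np.array([.071,.9975,0]);ex=np.array([.9975,-.071,0]);ez=np.array([0,0,1.])
def proj(c,P):
    k=calibration(c);E=np.array(k['extrinsics']);q=(E[:3,:3]@np.atleast_2d(P).T).T+E[:3,3]
    return q[:,:2]/q[:,2:]*[k['fx'],k['fy']]+[k['cx'],k['cy']]
A=np.array([.5821,.1948,0]) # bar axis point
th=np.linspace(0,2*np.pi,60)
out=[]
for c,(x0,y0,w,hh) in(('scene',(265,145,66,80)),('top',(195,120,66,80))):
    im=shot(c);g=im.astype(float)
    cr=cv2.resize(im[y0:y0+hh,x0:x0+w],None,fx=6,fy=6,interpolation=cv2.INTER_CUBIC)
    def line(P,col):
        q=(proj(c,P)-[x0-.5,y0-.5])*6; cv2.polylines(cr,[np.round(q).astype(np.int32)],False,col,1)
    for d,col in((.135,(0,255,0)),(.147,(255,0,255))): # boss behind bar distance -> centre
        B=A-ey*d+ez*.21
        for e in(.03,-.03): line(B+e*ey+.03*(np.cos(th)[:,None]*ex+np.sin(th)[:,None]*ez),col)
    C=A-ey*.135+ez*.129
    for e in(.015,-.015): line(np.array([C+e*ey-.038*ex+.022*ez,C+e*ey,C+e*ey+.038*ex+.022*ez]),(0,255,255))
    out.append(cr)
    if c=='top':
        hsv=cv2.cvtColor(im,cv2.COLOR_RGB2HSV)
        for r in(144,147,150): print(r,[(u,int(hsv[r,u,1]),int(hsv[r,u,2])) for u in range(220,232)])
        for d in(.135,.147):print(d,proj(c,A-ey*(d-.03)+ez*.21),proj(c,A-ey*(d-.03)+ez*.24))
cv2.imwrite('pics/c4.png',np.hstack(out)[:,:,::-1])
E
```

```text
144 [(220, 177, 130), (221, 189, 140), (222, 182, 133), (223, 126, 115), (224, 28, 83), (225, 27, 113), (226, 12, 145), (227, 12, 155), (228, 10, 146), (229, 10, 149), (230, 14, 148), (231, 12, 146)]
147 [(220, 125, 96), (221, 174, 113), (222, 164, 112), (223, 89, 92), (224, 21, 86), (225, 22, 114), (226, 14, 145), (227, 12, 154), (228, 15, 151), (229, 17, 153), (230, 20, 152), (231, 12, 149)]
150 [(220, 191, 176), (221, 188, 171), (222, 171, 158), (223, 93, 107), (224, 19, 79), (225, 14, 106), (226, 4, 131), (227, 4, 133), (228, 10, 133), (229, 13, 137), (230, 4, 137), (231, 9, 136)]
0.135 [[220.51084027 147.19274542]] [[219.37657717 143.28834579]]
0.147 [[225.65153703 147.4000562 ]] [[224.6629615  143.50036215]]
```

View pics/c4.png

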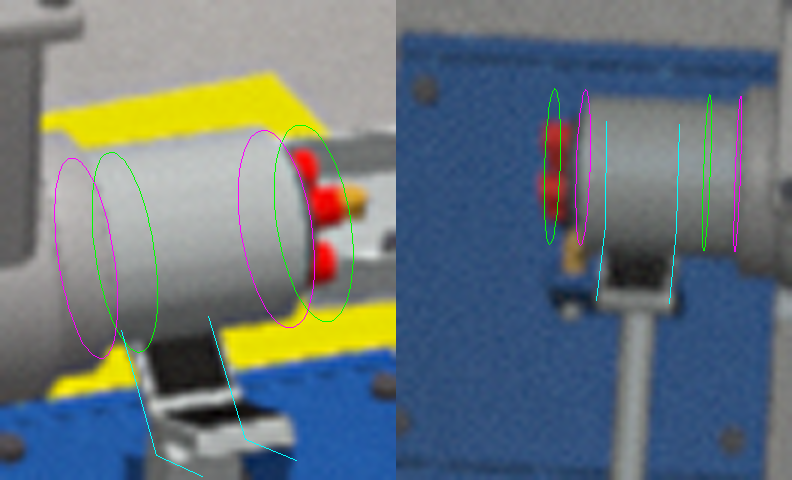

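The crop puts the boss rear rim about 145 mm ahead of the bar less 30 mm, so the cradle is about 10 mm short of the boss centre. The 0.12 notch leaves about 7 mm, which is within the limit. I'm moving 2.4 mm further and lowering.

```bash
python3 -m handwheel '[{"delta_pos":[-0.05,-0.09,0],"dr":[0,0,0]},{"delta_pos":[0,0,0],"dr":[0,0,0]},{"delta_pos":[0,0,-0.2],"dr":[0,0,0]},{"delta_pos":[0,0,-0.2],"dr":[0,0,0]},{"delta_pos":[0,0,-0.2],"dr":[0,0,0]},{"delta_pos":[0,0,0],"dr":[0,0,0]},{"delta_pos":[0,0,0],"dr":[0,0,0]}]'
```

```text
t: 7.75
eef_pos: [0.582, 0.1936, 0.1388]
ee_rot: [2.356, 0.001, -0.071]
force: [-7.6, 1.3, -10.1]
width: 0.0127
gripper_force: 45.0
```

```bash
python3 -m handwheel '[{"delta_pos":[0,0,0],"dr":[0,0,0]},{"delta_pos":[0,0,0],"dr":[0,0,0]},{"delta_pos":[0,0,0],"dr":[0,0,0]},{"delta_pos":[0,0,0],"dr":[0,0,0]}]' -0.1
python3 -m handwheel '[{"delta_pos":[0,0.5,0.5],"dr":[0,0,0]},{"delta_pos":[0,0.5,0.5],"dr":[0,0,0]},{"delta_pos":[0,0.5,0.5],"dr":[0,0,0]},{"delta_pos":[0,0.5,0.5],"dr":[0,0,0]},{"delta_pos":[0,0.5,0.5],"dr":[0,0,0]},{"delta_pos":[0,0,0],"dr":[0,0,0]}]'
python3 - <<'E'
from h import *
for c in('scene','top'):shot(c,c+'5.png')
for n,z in(('bar_mid',.136),('lift_grip',.131),('cradle',.143)):
  rs=[]
  for c in('scene','top'):
    for a in mark_of(c,n)[:1]:print(n,c,a,onz(c,a['location'],z).round(4));rs.append(ray(c,a['location']))
  if len(rs)==2:print(tri(rs))
im=cv2.imread('pics/top5.png');h=cv2.cvtColor(im,cv2.COLOR_BGR2HSV)
m=np.zeros(h.shape[:2],bool);m[200:235,215:250]=(h[200:235,215:250,2]<50);ys,xs=np.nonzero(m);print('ball',len(xs),xs.mean(),ys.mean(),[onz('top',(xs.mean(),ys.mean()),z).round(4) for z in(.117,.131)])
a=cv2.resize(cv2.imread('pics/scene5.png')[140:260,260:420],None,fx=4,fy=4);cv2.imwrite('pics/c5.png',a)
E
```

```text
t: 8.15
eef_pos: [0.5837, 0.1933, 0.1402]
ee_rot: [2.357, -0.002, -0.07]
force: [-0.3, 0.0, -0.3]
width: 0.0389
gripper_force: 0.0
t: 8.75
eef_pos: [0.5841, 0.2701, 0.2165]
ee_rot: [2.359, -0.004, -0.069]
force: [0.4, -0.6, 0.0]
width: 0.0482
gripper_force: 0.0
bar_mid scene {'location': [359.2, 203.8], 'conf': 0.83} [0.5762 0.1909 0.136 ]
bar_mid top {'location': [184.3, 153.7], 'conf': 0.93} [0.5833 0.1867 0.136 ]
(array([0.58189391, 0.18611629, 0.14119594]), [0.0003074250510330636, 0.0003074250510330393])
lift_grip top {'location': [234.9, 198.7], 'conf': 0.61} [0.4667 0.0626 0.131 ]
cradle scene {'location': [299.9, 214.7], 'conf': 0.6} [0.5774 0.061  0.143 ]
cradle top {'location': [235.7, 155.9], 'conf': 0.91} [0.5719 0.0583 0.143 ]
(array([0.57362873, 0.06050621, 0.14000493]), [0.002240612088607203, 0.0022406120886072174])
ball 61 232.11475409836066 217.7704918032787 [array([0.4218, 0.071 , 0.117 ]), array([0.4197, 0.0702, 0.131 ])]
```

View pics/c5.png

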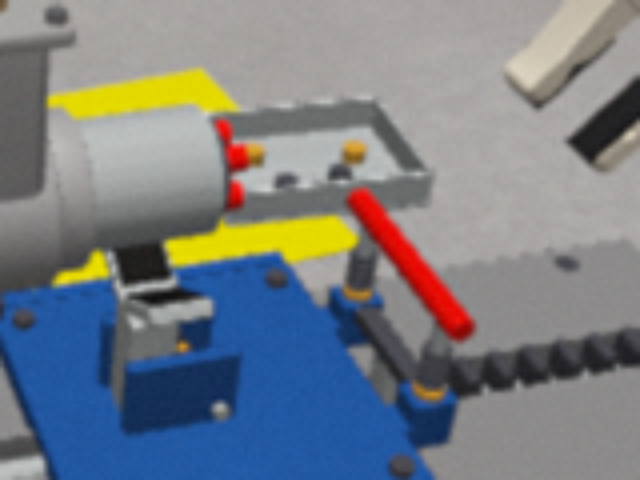

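The bar is back down as it was at the start, so it is locked, and the cradle sits under the boss. I'm going above the lifting arm with the tool upright.

```bash
python3 -m handwheel '[{"delta_pos":[-0.81,-0.3,0],"dr":[7.48,-0.53,0]},{"delta_pos":[-0.81,-0.3,0],"dr":[7.48,-0.53,0]},{"delta_pos":[-0.81,-0.3,0],"dr":[7.48,-0.53,0]},{"delta_pos":[-0.81,-0.3,0],"dr":[7.48,-0.53,0]},{"delta_pos":[-0.81,-0.3,0],"dr":[7.48,-0.53,0]},{"delta_pos":[0,-1,0],"dr":[7.48,-0.53,0]},{"delta_pos":[0,-1,0],"dr":[0,0,0]},{"delta_pos":[0,-1,0],"dr":[0,0,0]},{"delta_pos":[0,-1,0],"dr":[0,0,0]},{"delta_pos":[0,-1,0],"dr":[0,0,0]}]' -0.3
python3 -m handwheel '[{"delta_pos":[0,-0.25,0],"dr":[0,0,0]},{"delta_pos":[0,0,0],"dr":[0,0,0]},{"delta_pos":[0,0,0],"dr":[0,0,0]}]'
python3 - <<'E'
from h import *
for c in('wrist','scene','top'):shot(c,c+'6.png')
rs=[]
for c in('wrist','scene','top'):
    for a in mark_of(c,'lift_grip')[:1]:
        print(c,a,onz(c,a['location'],.117).round(4),onz(c,a['location'],.131).round(4));rs.append(ray(c,a['location']))
if len(rs)>1:print(tri(rs))
E
```

```text
t: 10.15
eef_pos: [0.4611, 0.0714, 0.2143]
ee_rot: [-3.141, -0.001, -0.071]
force: [-0.2, -0.6, 1.5]
width: 0.057
gripper_force: 0.0
t: 10.45
eef_pos: [0.4617, 0.0657, 0.2142]
ee_rot: [-3.141, -0.0, -0.072]
force: [0.1, 0.1, -0.8]
width: 0.0568
gripper_force: 0.0
wrist {'location': [252.6, 201.4], 'conf': 0.62} [0.4524 0.0706 0.117 ] [0.4568 0.07   0.131 ]
top {'location': [233.7, 205.2], 'conf': 0.49} [0.4531 0.0666 0.117 ] [0.4506 0.0658 0.131 ]
(array([0.4528368 , 0.06854152, 0.1179643 ]), [0.0019932885103104885, 0.0019932885103104577])
```

View pics/wrist6.png

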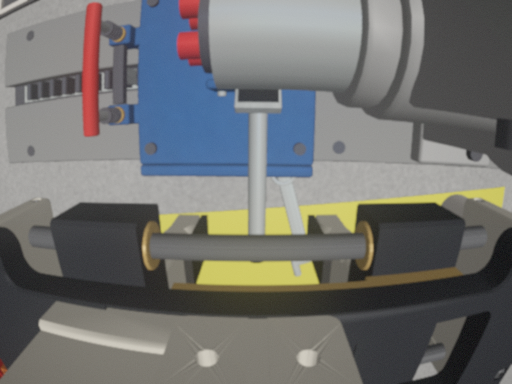

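The arm runs at column 258, centred between the fingers. I'm descending.

```bash
python3 -m handwheel '[{"delta_pos":[0,0.02,-0.8],"dr":[0,0,0]},{"delta_pos":[0,0.02,-0.8],"dr":[0,0,0]},{"delta_pos":[0,0,-0.7],"dr":[0,0,0]},{"delta_pos":[0,0,-0.7],"dr":[0,0,0]},{"delta_pos":[0,0,0],"dr":[0,0,0]},{"delta_pos":[0,0,0],"dr":[0,0,0]}]'
python3 -m handwheel '[{"delta_pos":[0,0,0],"dr":[0,0,0]},{"delta_pos":[0,0,0],"dr":[0,0,0]},{"delta_pos":[0,0,0],"dr":[0,0,0]},{"delta_pos":[0,0,0],"dr":[0,0,0]},{"delta_pos":[0,0,0],"dr":[0,0,0]},{"delta_pos":[0,0,0],"dr":[0,0,0]}]' 1 40
python3 -m handwheel '[{"delta_pos":[0,0,0.2],"dr":[0,0,0]},{"delta_pos":[0,0,0.2],"dr":[0,0,0]},{"delta_pos":[0,0,0.2],"dr":[0,0,0]},{"delta_pos":[0,0,0.2],"dr":[0,0,0]},{"delta_pos":[0,0,0],"dr":[0,0,0]},{"delta_pos":[0,0,0],"dr":[0,0,0]}]'
```

```text
t: 11.35
eef_pos: [0.4617, 0.0669, 0.1243]
ee_rot: [3.141, 0.0, -0.07]
force: [0.3, 0.4, 1.5]
width: 0.0567
gripper_force: 0.0
t: 11.95
eef_pos: [0.4615, 0.0667, 0.1242]
ee_rot: [-3.141, -0.0, -0.071]
force: [0.4, -0.4, -0.5]
width: 0.0146
gripper_force: 0.9
t: 12.55
eef_pos: [0.4615, 0.0665, 0.148]
ee_rot: [3.141, 0.0, -0.071]
force: [3.4, -2.0, -5.9]
width: 0.013
gripper_force: 40.0
```

```bash
python3 -m handwheel '[{"delta_pos":[0,0,0.13],"dr":[0,0,0]},{"delta_pos":[0,0,0.07],"dr":[0,0,0]},{"delta_pos":[0,0,0],"dr":[0,0,0]},{"delta_pos":[0,0,0],"dr":[0,0,0]}]'
python3 - <<'E'
from h import *
im=shot('scene')
cv2.imwrite('pics/c7.png',cv2.resize(im[140:260,260:420,::-1],None,fx=4,fy=4))
E
```

```text
t: 12.95
eef_pos: [0.4615, 0.0665, 0.1539]
ee_rot: [3.141, 0.0, -0.071]
force: [3.1, -2.8, -5.1]
width: 0.0127
gripper_force: 40.0
```

View pics/c7.png

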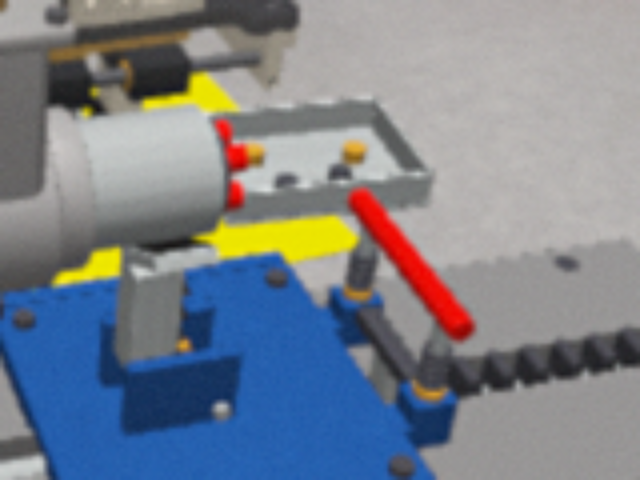

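The cradle has risen to just under the boss, with its tip at about (200,250) and the barrel's underside just above. I'm continuing in fine steps.

```bash
python3 -m handwheel '[{"delta_pos":[0,0,0.05],"dr":[0,0,0]},{"delta_pos":[0,0,0],"dr":[0,0,0]},{"delta_pos":[0,0,0],"dr":[0,0,0]}]'; python3 -m handwheel '[{"delta_pos":[0,0,0.05],"dr":[0,0,0]},{"delta_pos":[0,0,0],"dr":[0,0,0]},{"delta_pos":[0,0,0],"dr":[0,0,0]}]'
```

```text
t: 13.3
eef_pos: [0.4615, 0.0665, 0.1554]
ee_rot: [3.141, 0.0, -0.071]
force: [4.6, -4.4, -6.5]
width: 0.013
gripper_force: 40.0
t: 13.6
eef_pos: [0.4615, 0.0665, 0.1566]
ee_rot: [3.141, 0.0, -0.071]
force: [5.3, -3.6, -10.0]
width: 0.0129
gripper_force: 40.0
```

```bash
python3 -m handwheel '[{"delta_pos":[0,0,0.04],"dr":[0,0,0]},{"delta_pos":[0,0,0],"dr":[0,0,0]},{"delta_pos":[0,0,0],"dr":[0,0,0]}]'; python3 -m handwheel '[{"delta_pos":[0,0,0.03],"dr":[0,0,0]},{"delta_pos":[0,0,0],"dr":[0,0,0]},{"delta_pos":[0,0,0],"dr":[0,0,0]}]'
```

```text
t: 13.9
eef_pos: [0.4614, 0.0665, 0.1567]
ee_rot: [3.141, 0.001, -0.072]
force: [11.2, -3.6, -20.6]
width: 0.0128
gripper_force: 40.0
t: 14.2
eef_pos: [0.4614, 0.0665, 0.1568]
ee_rot: [3.141, 0.001, -0.072]
force: [14.2, -3.7, -29.6]
width: 0.0127
gripper_force: 40.0
```

It has struck the boss, 32 mm above the first tooth. I'm letting it down onto the pawl.

```bash
python3 -m handwheel '[{"delta_pos":[0,0,-0.07],"dr":[0,0,0]},{"delta_pos":[0,0,-0.06],"dr":[0,0,0]},{"delta_pos":[0,0,-0.06],"dr":[0,0,0]},{"delta_pos":[0,0,-0.03],"dr":[0,0,0]},{"delta_pos":[0,0,0],"dr":[0,0,0]},{"delta_pos":[0,0,0],"dr":[0,0,0]}]'
```

```text
t: 14.8
eef_pos: [0.4615, 0.0665, 0.1526]
ee_rot: [3.141, 0.0, -0.071]
force: [4.5, -3.9, -5.8]
width: 0.0128
gripper_force: 40.0
```

```bash
python3 -m handwheel '[{"delta_pos":[0,0,-0.05],"dr":[0,0,0]},{"delta_pos":[0,0,0],"dr":[0,0,0]},{"delta_pos":[0,0,0],"dr":[0,0,0]}]'
```

```text
t: 15.1
eef_pos: [0.4615, 0.0665, 0.1521]
ee_rot: [3.141, -0.0, -0.071]
force: [-2.6, -3.3, 5.2]
width: 0.0129
gripper_force: 40.0
```

It is seated, as the force has reversed. Releasing and retreating.

```bash
python3 -m handwheel '[{"delta_pos":[0,0,0],"dr":[0,0,0]},{"delta_pos":[0,0,0],"dr":[0,0,0]},{"delta_pos":[0,0,0],"dr":[0,0,0]},{"delta_pos":[0,0,0],"dr":[0,0,0]},{"delta_pos":[0,0,0],"dr":[0,0,0]}]' -0.3
python3 -m handwheel '[{"delta_pos":[0,0,0.5],"dr":[0,0,0]},{"delta_pos":[0,0,0.8],"dr":[0,0,0]},{"delta_pos":[0,0,0.8],"dr":[0,0,0]},{"delta_pos":[-0.3,0,0.8],"dr":[0,0,0]},{"delta_pos":[-0.5,0,0],"dr":[0,0,0]},{"delta_pos":[0,0,0],"dr":[0,0,0]},{"delta_pos":[0,0,0],"dr":[0,0,0]}]'
python3 - <<'E'
from h import *
im=shot('scene')
cv2.imwrite('pics/c8.png',cv2.resize(im[140:260,260:420,::-1],None,fx=4,fy=4))
E
```

```text
t: 15.6
eef_pos: [0.4615, 0.0668, 0.1511]
ee_rot: [-3.141, 0.0, -0.071]
force: [-0.2, -0.1, -0.1]
width: 0.0471
gripper_force: 0.0
t: 16.3
eef_pos: [0.4371, 0.0666, 0.2377]
ee_rot: [-3.142, 0.0, -0.071]
force: [-0.2, 1.3, -0.5]
width: 0.0569
gripper_force: 0.0
```

View pics/c8.png

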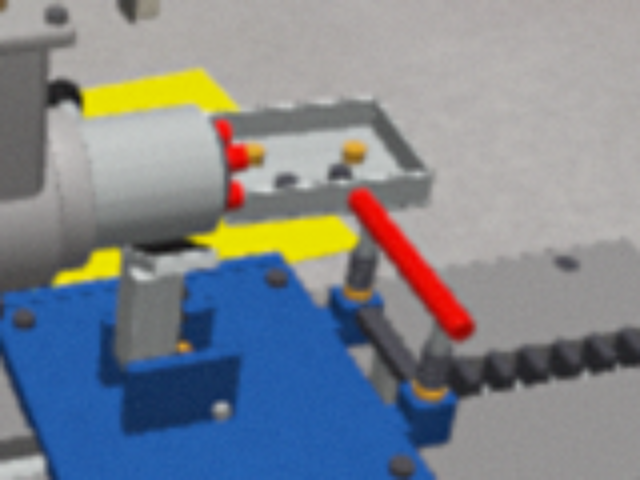

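The cradle stays up just below the boss at about (170,255), the bar is down and the gripper is clear.

```bash
python3 -c "from station import *;print(job_done())"
```

```text
the job is handed in; nothing more can be done
None
```

The job is handed in at about 16 s: the carriage is locked in the 0.12 m notch with the cradle about 7 mm (by camera) from the boss centre, and the post stays up on its pawl, about 4 mm below where it struck the boss; no verdict was returned.

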